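# Set the notched length stop and clamp a bar on the sloping rest

## Robot

A 7-joint arm with a two-finger parallel gripper is mounted at the origin on the work surface. World frame = base frame: x ahead of the robot, y to its left, z up, the work surface at z = 0. Lengths are in m, angles in rad, forces in N, time in s.
With the tool pointing down it reaches from about 0.425 to 0.925 m from the base axis. Payload 6.8 kg.
Tool frame: the origin (TCP) lies between the finger pads; the fingertips stand finger_overhang ahead of it and the grasp point (between the pads) lies 6 mm ahead of it (finger_overhang is the distance from the TCP to the fingertips, in m); z points along the fingers, y is the line along which they close (so a half turn about z gives the same grasp; the last joint's range is limited). The gripper opens to 85 mm and grips with 20 to 120 N. Pads are 22 mm wide; open, the fingers measure 114 mm over their backs; the gripper's body (76 mm by 85 mm) begins 54 mm behind the grasp point. The pads swing forward as they close: fully open they stand 13 mm farther back than shut.
Start: joints at [-1.388, 0.477, 0.022, 1.555, -0.011, 1.109, -0.083], TCP at [0.194, 0.647, 0.256] pointing down, gripper open.
Joint ranges: [-2.96, 2.96], [-0.34, 2.1], [-1.41, 1.46], [0.24, 2.44], [-1.37, 4.51], [0.17, 1.92], [-2.96, 2.96]. Speed limits (rad/s): [2.39, 2.39, 3.14, 3.14, 3.14, 3.14, 3.14].

## Interface

Orientations are given as a unit quaternion [w, x, y, z].
In Python, from station import * gives the robot as it stands.
- The arm moves only by the tool drive_tool, never from a script. Its argument "increments" is a list of rows, each an object of numbers: "claw": the finger opening in m, from 0 to 0.0854; "dx", "dy", "dz": the shift along the tool's x, y, z in m; "wx", "wy", "wz": the turn, a rotation vector about the tool's x, y, z in degrees. A call has 1 to 20 rows; each row shifts and turns the commanded pose from where the row before left it, along the tool's axes as they then stand; what a row does not reach is not made up. A row lasts 1/8 s, in which the tool goes at most 62.5 mm and 10.7 degrees, less where a joint would pass 70% of its speed; a pose out of reach is approached as far as the arm can. A call with a gripper value outside its range is refused whole. The fingers move at their own pace and stop on an object; "newtons" is the grip in N (left out, the last holds). Time passes only in rows, so rows that do not move let the fingers close. It gives the time, the measured TCP pose, the force, the opening and the grip force at its end, in the units of the state.
- get_obs(): the state, without advancing time (a new reading comes with each control period).
- read_camera(name): name is "scene" or "side" or "wrist"; returns (picture, depth): 400x640x3 uint8, red, green, blue; 400x640 float32, m along the optical axis (not along the pixel's ray), 0 where there is no reading.
- calibration(name): a dict with "intrinsics" (3x3 intrinsics, pixels), "k1" (the pictures are not rectified: a ray, as slopes to the right and down, at radius r is drawn at 1 + k1 r^2 times it, then the intrinsics apply), "R" (3x3) and "t" (3): a world point X has camera coordinates R X + t; the wrist camera has in their place "mount" (4x4, takes a point from camera to tool coordinates, whose origin is the TCP and whose axes are the flange's). Camera axes: x right, y down, z forward; pixel columns grow to the right and rows downward; lengths in m; the calibration is good to about 2 mm. A picture is of the moment at which its call begins: read the wrist's pose just before it. calibration takes no time and is no camera call.
- hand_in(): hands the job in; it is judged then, once.
The state is a dict: "t": time; "q": joint angles; "joint_vel": joint speeds; "joint_torque": joint torques, N m; "eef_pos": TCP position; "tool_rot": TCP orientation; "contact_force": force on the tool from outside, world axes, zero at the start; "torque": the same for the moment, N m; "gripper_width": opening from 0.0 (shut) to 1.0 (fully open); "grasp_force": force on a finger pad.
Only numpy, scipy, OpenCV 4.12 (cv2) and the standard library are available. Lean on these libraries where they do the work, as an engineer would, in place of code of your own. Each camera call takes 0.05 s, during which the arm holds its last target. There are 200 camera calls.

## Task

Get the sloping rest ready for the aluminium bar that lies on the cutting mat. First lift the black stop out of its notch, shift it to the neighbouring notch that lets this bar just fit between the end block and the stop, and drop it fully in; then lay the bar lengthwise in the trough, flat on the slope and down against the low lip, and swing the hold-down finger right across it. Leave the other bar, the jar and the carton where they are.

Things in the scene. Friction and masses are not known exactly. Their poses are not given: they have to be found in the camera images.
- deck: Fixed sloping grey deck of the rest. Origin: corner where deck, lip and end block meet, 55 mm above the table. x: up the slope (30 deg, rising away from the robot); y: along the trough away from the end block (robot's left, +-13 deg); z: square to the slope, leaning back to the robot. 'Deck' numbers below are in this frame, mm. Surface z 0, x -12..90, y -55..235.
- trough (a point): Middle of the trough floor (deck x 10, y 80, z 0). The trough is the strip deck x 0..20 between the end block (dark steel, y -12..0, x 0..24, 20 high) and the stop; along its lower edge runs a low lip (x -6..0, 7 high, y -15..225). The bar lies in it along deck y, on the deck and against the lip.
- rail (a point): Middle of the notched steel rail, on its foot (deck x 50, y 145, z 0): x 40..60, 10 high, with five open notches 12 wide at deck y 85, 115, 145, 175, 205. An aluminium guide strip runs behind it (x 71..77, 9 high).
- lamp (a point): Middle of the fixed white lamp tube over the rail: 16 mm diameter, parallel to deck y, 228 mm above the table, deck x 130, z 125, on two upright 10 mm posts at deck y -63 and 243. It bars a gripper that comes straight down on the stop's grip; one tilted to come square to the slope passes.
- carriage (a joint): Place of the stop along the rail, m along deck y. 0 = middle notch (deck y 145), where it starts to within 1 mm; the notches are at -0.06, -0.03, 0, 0.03, 0.06. It slides only while the stop is lifted out (friction about 1 N); play in a notch is 2 mm either way.
- stop (a joint): Lift of the stop square to the slope (deck z), m. 0 = fully down in a notch, 0.020 = top of travel; its 8 mm tongue clears the rail above 0.009. It sinks by its own weight (90 g) when let go, and rests on the rail if not over a notch. The stop is captive: it only slides and lifts, and never turns.
- stop_grip (a point): Point in the middle of the stop's upright black grip plate, which measures 14 mm along deck y, 24 mm along deck x and 34 mm along deck z; its top is 13 mm above this point and its foot, on a plate 22 mm wide, 21 mm below. Stop down: this point is at deck x 51, z 38.
- stop_face (a point): Centre of the stop's face towards the end block, the face the bar's end meets; deck y 137 in the middle notch, so 107 and 167 in the neighbouring ones. The stopping nose is at deck x 2..30, z 2..18.
- latch (a joint): Angle of the hold-down finger, rad, about an axis along deck z at deck x 36, y 15. 0 = open, pointing to deck -y; grows clockwise seen from above; 1.571 = its end stop, pointing to deck -x straight across the trough. It starts between 0 and 0.35 and stays where it is left (friction 0.02 N m). The flat finger is 12 mm wide, its underside at deck z 22.5, just over a 20 mm bar.
- latch_peg (a point): On the axis of the black upright peg at the finger's end, 38 mm from the hinge axis. The peg is 10 mm in diameter and runs from deck z 28 to 56; this point is at deck z 44.5, 12 mm below its top.
- bar_short: Loose slotted aluminium bar, 100 x 20 x 20 mm, 50 g (more or less); origin at the centre of its underside, x along its length. It may lie on the mat or be the spare.
- bar_short_center (a point): Centre of the short bar, 10 mm above its underside.
- bar_long: Loose slotted aluminium bar, 160 x 20 x 20 mm, 80 g (more or less); origin at the centre of its underside, x along its length. It may lie on the mat or be the spare.
- bar_long_center (a point): Centre of the long bar, 10 mm above its underside.
- mat: Dark cutting mat with a fine grid, 300 x 180 mm, flat on the table (1 mm, counts as table height), either left or right of the rest; origin at its centre. The bar lying on it, its centre within 120 mm of the mat's, is the one to load. The other bar lies on the opposite side of the rest, on or near a small sheet of paper.
- jar: Loose closed jar, 64 mm diameter, 80 mm high, a bystander; origin under its centre.
- carton: Loose cardboard carton 70 x 110 x 50 mm, a bystander; origin under its centre.
Not all that is in view belongs to the job. What is shaped like the bar_long but pink is not meant.

How it is judged:
By the outcome, as a careful person would: the job done as asked, in the order asked, and still so for the second after the job is handed in, with the robot touching nothing.
It also fails if it takes over 72 s, if anything falls off the work surface, if the arm or the gripper's body presses on something with over 40 N, if the wrist force passes 120 N, or if a joint passes its speed limit or range.

## Working session

There is one attempt and no reset: what is moved stays moved. The work goes in short steps, Python scripts to look and compute and a tool call to move; the robot and the scene stay as the last step left them, time stands still between calls to the robot, and variables do not carry over. Pictures are saved under pics/ and viewed, at most 10 in all, crops included, and the job is handed in when it is done.

Besides the shell and the picture viewer there is one more tool, called after "Emit:" as name(argument=value, ...) on one line, values as JSON. drive_tool: Moves the arm, as the interface text tells. Its arguments: {"type":"object","properties":{"increments":{"type":"array","items":{"type":"object","properties":{"claw":{"type":"number"},"dx":{"type":"number"},"dy":{"type":"number"},"dz":{"type":"number"},"wx":{"type":"number"},"wy":{"type":"number"},"wz":{"type":"number"}}}},"newtons":{"type":"number"}},"required":["increments"]}

```bash
ls; mkdir -p pics
python3 - <<'E'
from station import *
import cv2,numpy as np
o=get_obs();print({k:np.round(v,4) for k,v in o.items()})
for n in("scene","side"):
    p,d=read_camera(n);cv2.imwrite(f"pics/{n}0.png",p[:,:,::-1]);np.save(f"{n}0.npy",d);c=calibration(n);print(n,c,(d>0).mean())
print(calibration("wrist"))
E
```

```text
pics
{'t': np.float64(0.0), 'q': array([-1.3881,  0.4778,  0.0223,  1.5565, -0.0115,  1.1093, -0.0831]), 'joint_vel': array([-0.0007, -0.001 , -0.0003, -0.0001, -0.0009,  0.0011, -0.0009]), 'joint_torque': array([-2.00000e-04, -5.96476e+01,  1.60780e+00, -2.81183e+01,
        1.24000e-02,  9.60000e-03,  0.00000e+00]), 'eef_pos': array([0.1934, 0.6461, 0.2553]), 'tool_rot': array([-1.000e-04,  1.449e-01,  9.895e-01, -9.000e-04]), 'contact_force': array([-0.3712,  0.1407,  0.0854]), 'torque': array([-0.0202,  0.009 , -0.0006]), 'grasp_force': np.float64(0.0), 'gripper_width': np.float64(1.0036)}
scene {'intrinsics': array([[520.88134187,   0.        , 317.22452972],
       [  0.        , 520.88134187, 208.27063241],
       [  0.        ,   0.        ,   1.        ]]), 'k1': -0.07886251412876481, 'R': array([[ 0.82326718,  0.56759346, -0.00829517],
       [ 0.305982  , -0.4560259 , -0.8357125 ],
       [-0.47812776,  0.68547651, -0.54910454]]), 't': array([-0.42161892, -0.09619579,  2.14545465])} 0.99191015625
side {'intrinsics': array([[461.08941232,   0.        , 320.46616732],
      
[... 193 characters left out ...]
98893, -0.56960864, -0.73493547],
       [ 0.40867873,  0.61088107, -0.67808998]]), 't': array([-0.49687479,  0.27917323,  1.24398977])} 0.99550390625
{'intrinsics': array([[317.52546376,   0.        , 316.08288115],
       [  0.        , 317.52546376, 204.75390418],
       [  0.        ,   0.        ,   1.        ]]), 'k1': -0.036796850060075034, 'mount': array([[-2.89177621e-04, -9.53488906e-01, -3.01427972e-01,
         7.75087798e-02],
       [ 9.99999943e-01, -2.23867276e-04, -2.51213052e-04,
         2.56008907e-04],
       [ 1.72048999e-04, -3.01428028e-01,  9.53488917e-01,
        -1.17650620e-01],
       [ 0.00000000e+00,  0.00000000e+00,  0.00000000e+00,
         1.00000000e+00]])}
```

View pictures.

View pics/scene0.png

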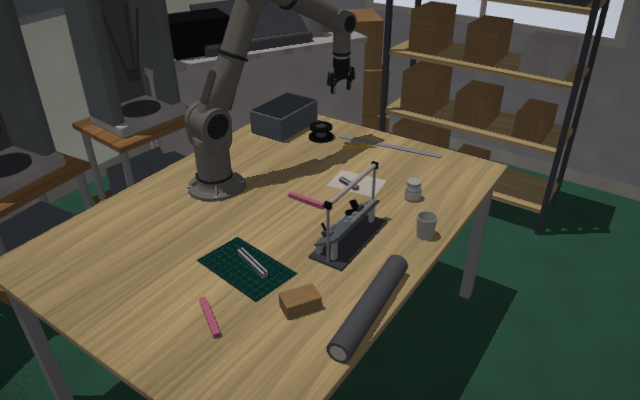

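View pics/side0.png

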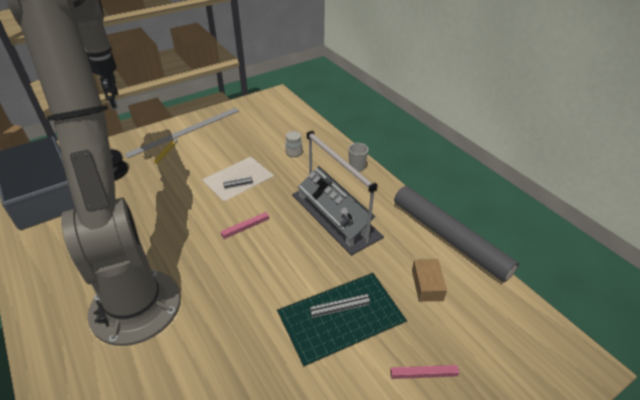

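```bash
python3 -c "
import station;print([n for n in dir(station) if n[0]!='_'])
print(getattr(station,'finger_overhang',None))"
```

```text
['PlanningError', 'calibration', 'finger_overhang', 'get_obs', 'hand_in', 'read_camera']
0.025
```

```bash
cat > h.py <<'E'
from station import *
import cv2,numpy as np
from scipy.spatial.transform import Rotation as Ro
def pose(o=None):
    o=o or get_obs();w,x,y,z=o["tool_rot"];return Ro.from_quat([x,y,z,w]).as_matrix(),np.array(o["eef_pos"])
def cam(n,P=None):
    "K,k1,R(cam->world),C"
    c=calibration(n)
    if n=="wrist":
        R,p=P;M=c["mount"];return c["intrinsics"],c["k1"],R@M[:3,:3],R@M[:3,3]+p
    return c["intrinsics"],c["k1"],c["R"].T,-c["R"].T@c["t"]
def rays(c,uv):
    K,k,R,C=c;uv=np.atleast_2d(np.float64(uv))
    n=cv2.undistortPoints(uv[:,None],K,np.array([k,0,0,0,0]))[:,0]
    return np.c_[n,np.ones(len(n))]@R.T
def onz(c,uv,z):
    r=rays(c,uv);return c[3]+r*((z-c[3][2])/r[:,2])[:,None]
def cloud(c,uv,d):
    return c[3]+rays(c,uv)*np.asarray(d)[:,None]
def proj(c,X):
    K,k,R,C=c;X=(np.atleast_2d(X)-C)@R
    return cv2.projectPoints(X[:,None],np.zeros(3),np.zeros(3),K,np.array([k,0,0,0,0]))[0][:,0]
def deckR(psi):
    c,s=np.cos(psi),np.sin(psi);a=np.sqrt(3)/2
    return np.array([[a*c,-s,-.5*c],[a*s,c,-.5*s],[.5,0,a]])
E
python3 - <<'E'
from h import *
np.set_printoptions(precision=4,suppress=True)
a=onz(cam("side"),[[310,134],[374,187]],.228);b=onz(cam("scene"),[[375,165],[328,206]],.228)
print(a,b)
for L,Rr in(a,b):
    d=L-Rr;psi=np.arctan2(-d[0],d[1]);D=deckR(psi)
    m=(L+Rr)/2; o=m-D@[.130,.090,.125];print(np.degrees(psi),np.linalg.norm(d),o)
# bars
print(onz(cam("side"),[[312,309],[368,299],[225,184],[251,180],[294,135],[430,268]],.02))
print(onz(cam("scene"),[[239,250],[266,274]],.02))
E
```

```text
[[ 0.652   0.1498  0.228 ]
 [ 0.663  -0.1599  0.228 ]] [[ 0.6594  0.1425  0.228 ]
 [ 0.6682 -0.1652  0.228 ]]
2.0237318521182797 0.30986778509075985 [ 0.6106 -0.0968  0.0547]
1.6454009433854273 0.3079072477520709 [ 0.6163 -0.1027  0.0547]
[[ 0.3842 -0.2791  0.02  ]
 [ 0.5276 -0.3346  0.02  ]
 [ 0.4063  0.3109  0.02  ]
 [ 0.4911  0.2818  0.02  ]
 [ 0.7577  0.4361  0.02  ]
 [ 0.7422 -0.3467  0.02  ]]
[[ 0.3936 -0.2911  0.02  ]
 [ 0.5473 -0.3358  0.02  ]]
```

```bash
cat >> h.py <<'E'
np.set_printoptions(precision=4,suppress=True)
def plan(p1,R1=None,order="rt",mm=50,deg=9):
    "prints per-row increments (mm) and count; returns nothing"
    R0,p0=pose();R1=R0 if R1 is None else R1
    rv=np.degrees(Ro.from_matrix(R0.T@R1).as_rotvec());n=max(1,int(np.ceil(np.linalg.norm(rv)/deg)))
    Rt=R1 if order=="rt" else R0
    v=Rt.T@(np.array(p1)-p0);m=max(1,int(np.ceil(np.linalg.norm(v)*1000/mm)))
    print(order,"turn",np.round(rv/n,2),"x",n,"| shift",np.round(v/m,4),"x",m)
def deckpose(psi,o,P,flip=1):
    "TCP pose, square to slope, grasp point (6mm ahead) at deck point P"
    D=deckR(psi);R=np.c_[-D[:,0]*flip,D[:,1]*flip,-D[:,2]]
    return o+D@np.array(P)+.006*D[:,2],R
E
python3 - <<'E'
from h import *
p,R=deckpose(np.radians(1.8),np.array([.613,-.1,.055]),[.051,.11,.165])
print(p); plan(p,R,"tr")
E
```

```text
[0.5682 0.0086 0.2286]
tr turn [-1.23 -7.44 -4.5 ] x 4 | shift [-0.0361 -0.0336  0.0018] x 15
```

Emit:
drive_tool(increments=[{"dx": -0.036, "dy": -0.034}, {"dx": -0.036, "dy": -0.034}, {"dx": -0.036, "dy": -0.034}, {"dx": -0.036, "dy": -0.034}, {"dx": -0.036, "dy": -0.034}, {"dx": -0.036, "dy": -0.034}, {"dx": -0.036, "dy": -0.034}, {"dx": -0.036, "dy": -0.034}, {"dx": -0.036, "dy": -0.034}, {"dx": -0.036, "dy": -0.034}, {"dx": -0.036, "dy": -0.034}, {"dx": -0.036, "dy": -0.034}, {"dx": -0.036, "dy": -0.034}, {"dx": -0.036, "dy": -0.034}, {"dx": -0.036, "dy": -0.034}, {"wx": -1.2, "wy": -7.4, "wz": -4.5}, {"wx": -1.2, "wy": -7.4, "wz": -4.5}, {"wx": -1.2, "wy": -7.4, "wz": -4.5}, {"wx": -1.2, "wy": -7.4, "wz": -4.5}, {}])

```text
schema error: expected keys claw, dx, dy, dz, wx, wy, wz
```

Run:
```python
from h import *
P=pose();print(P);pic,d=read_camera("wrist");cv2.imwrite("pics/w1.png",pic[:,:,::-1]);np.savez("w1.npz",R=P[0],p=P[1],pic=pic,d=d)
```

```text
(array([[-0.958 ,  0.2867, -0.0003],
       [ 0.2867,  0.958 , -0.0015],
       [-0.0001, -0.0016, -1.    ]]), array([0.1934, 0.6462, 0.2554]))
```

View pics/w1.png

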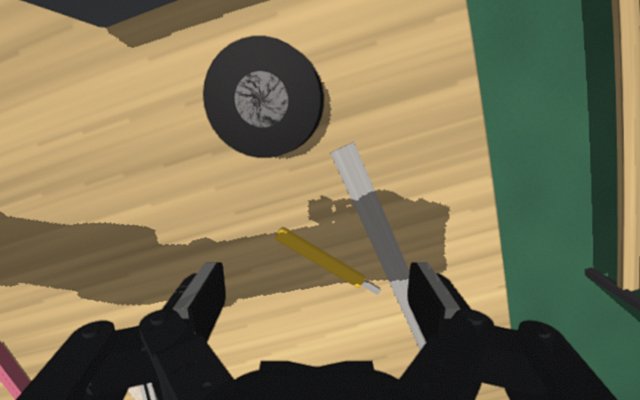

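Emit:
drive_tool(increments=[{"claw": 0.085, "dx": -0.036, "dy": -0.034, "dz": 0, "wx": 0, "wy": 0, "wz": 0}, {"claw": 0.085, "dx": -0.036, "dy": -0.034, "dz": 0, "wx": 0, "wy": 0, "wz": 0}, {"claw": 0.085, "dx": -0.036, "dy": -0.034, "dz": 0, "wx": 0, "wy": 0, "wz": 0}, {"claw": 0.085, "dx": -0.036, "dy": -0.034, "dz": 0, "wx": 0, "wy": 0, "wz": 0}, {"claw": 0.085, "dx": -0.036, "dy": -0.034, "dz": 0, "wx": 0, "wy": 0, "wz": 0}, {"claw": 0.085, "dx": -0.036, "dy": -0.034, "dz": 0, "wx": 0, "wy": 0, "wz": 0}, {"claw": 0.085, "dx": -0.036, "dy": -0.034, "dz": 0, "wx": 0, "wy": 0, "wz": 0}, {"claw": 0.085, "dx": -0.036, "dy": -0.034, "dz": 0, "wx": 0, "wy": 0, "wz": 0}, {"claw": 0.085, "dx": -0.036, "dy": -0.034, "dz": 0, "wx": 0, "wy": 0, "wz": 0}, {"claw": 0.085, "dx": -0.036, "dy": -0.034, "dz": 0, "wx": 0, "wy": 0, "wz": 0}, {"claw": 0.085, "dx": -0.036, "dy": -0.034, "dz": 0, "wx": 0, "wy": 0, "wz": 0}, {"claw": 0.085, "dx": -0.036, "dy": -0.034, "dz": 0, "wx": 0, "wy": 0, "wz": 0}, {"claw": 0.085, "dx": -0.036, "dy": -0.034, "dz": 0, "wx": 0, "wy": 0, "wz": 0}, {"claw": 0.085, "dx": -0.036, "dy": -0.034, "dz": 0, "wx": 0, "wy": 0, "wz": 0}, {"claw": 0.085, "dx": -0.036, "dy": -0.034, "dz": 0, "wx": 0, "wy": 0, "wz": 0}, {"claw": 0.085, "dx": 0, "dy": 0, "dz": 0, "wx": -1.2, "wy": -7.4, "wz": -4.5}, {"claw": 0.085, "dx": 0, "dy": 0, "dz": 0, "wx": -1.2, "wy": -7.4, "wz": -4.5}, {"claw": 0.085, "dx": 0, "dy": 0, "dz": 0, "wx": -1.2, "wy": -7.4, "wz": -4.5}, {"claw": 0.085, "dx": 0, "dy": 0, "dz": 0, "wx": -1.2, "wy": -7.4, "wz": -4.5}, {"claw": 0.085, "dx": 0, "dy": 0, "dz": 0, "wx": 0, "wy": 0, "wz": 0}])

```text
t: 2.65
eef_pos: [0.5621, 0.0027, 0.2549]
tool_rot: [0.256, -0.014, 0.967, 0.004]
contact_force: [0.7, 0.3, -0.5]
gripper_width: 0.994
grasp_force: 0.0
```

Run:
```python
from h import *
P=pose();print(P);pic,d=read_camera("wrist");cv2.imwrite("pics/w2.png",pic[:,:,::-1]);np.savez("w2.npz",R=P[0],p=P[1],pic=pic,d=d)
```

```text
(array([[-0.8688, -0.0297,  0.4942],
       [-0.0256,  0.9996,  0.0151],
       [-0.4944,  0.0005, -0.8692]]), array([0.5621, 0.0027, 0.2549]))
```

View pics/w2.png

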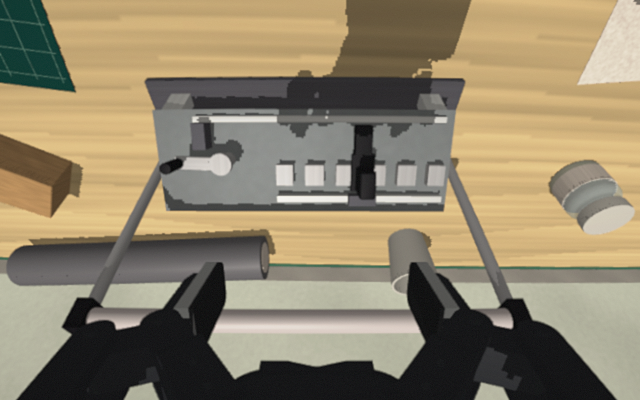

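```bash
cat >> h.py <<'E'
def load(f):
    z=np.load(f);c=cam("wrist",(z["R"],z["p"]));d=z["d"];v,u=np.mgrid[:400,:640]
    return z["pic"].astype(int),cloud(c,np.c_[u.ravel(),v.ravel()],d.ravel()).reshape(400,640,3),c
E
python3 - <<'E'
from h import *
pic,X,c=load("w2.npz")
g=pic.sum(2);sat=pic.max(2)-pic.min(2)
# deck plane fit from open grey area
v,u=np.mgrid[:400,:640]
m=(u>225)&(u<270)&(v>130)&(v<185)|(u>165)&(u<270)&(v>185)&(v<205)
Q=X[m];C=Q.mean(0);n=np.linalg.svd(Q-C)[2][2];n*=np.sign(n[2]);print("normal",n,"tilt",np.degrees(np.arccos(n[2])),"psi",np.degrees(np.arctan2(-n[1],-n[0])),"rms",np.std((Q-C)@n))
# rail tops: bright pixels rows 163-188
w=((sat<40)&(g>450)&(v>158)&(v<190)&(u>270)&(u<450)).astype(np.uint8)
k,L,s,ce=cv2.connectedComponentsWithStats(w)
pts=[]
for i in range(1,k):
    if s[i,4]>100: pts.append(ce[i]);print(s[i],ce[i],np.median(X[L==i],0))
# direction from rail tops on plane
psi=np.radians(1.8);o=np.array([.613,-.1,.055])
D=deckR(psi);loc=(X-o)@D
for nm,a in(("deckcorner",0),):
  pass
hi=(loc[...,2]>.03)&(loc[...,2]<.07)&(loc[...,0]>-.02)&(loc[...,0]<.1)&(loc[...,1]>-.06)&(loc[...,1]<.24)
k,L,s,ce=cv2.connectedComponentsWithStats(hi.astype(np.uint8))
for i in range(1,k):
    if s[i,4]>30:
        q=loc[L==i];print("hi",s[i],ce[i],q.min(0),q.max(0),np.median(q,0))
E
```

```text
normal [0.3732 0.4107 0.8319] tilt 33.70869175769452 psi -132.25869380485867 rms 0.016881431906792983
[275 165  19  22 392] [283.7219 175.4158] [ 0.6448 -0.0257  0.0873]
[304 165  20  22 435] [313.5218 175.4782] [0.6439 0.0032 0.0873]
[335 165  16  22 317] [342.7129 175.2808] [0.6424 0.0313 0.0877]
[375 166  11  20 192] [380.4792 175.0781] [0.6415 0.0681 0.0879]
[397 166  20  20 373] [406.4745 175.5067] [0.6407 0.0934 0.0886]
[427 166  19  20 327] [436.0275 175.4801] [0.64   0.1224 0.0885]
hi [ 159  153   73   22 1007] [198.1539 164.0616] [ 0.0209 -0.0249  0.03  ] [0.0403 0.0281 0.0612] [ 0.0299 -0.0006  0.0321]
hi [357 167  19  33 573] [365.9459 183.2042] [0.0342 0.1414 0.03  ] [0.0588 0.1551 0.0552] [0.0446 0.1469 0.0527]
hi [123 197  25  47 399] [135.411  220.0526] [ 0.0621 -0.06    0.0301] [ 0.0926 -0.0544  0.07  ] [ 0.0777 -0.0568  0.0515]
```

Run:
```python
from h import *
pic,X,c=load("w2.npz")
uv=[[283.7,175.4],[313.5,175.45],[406.5,175.5],[436,175.5]];yd=np.array([.07,.1,.19,.22])
W=onz(c,uv,.08866);print(W)
b=np.polyfit(yd,W[:,:2],1);psi=np.arctan2(-b[0][0],b[0][1]);print(np.degrees(psi),"scale",np.linalg.norm(b[0]))
D=deckR(psi);o=np.mean([W[i]-D@[.05,yd[i],.01] for i in range(4)],0);print("o",o)
# checks
loc=(X-o)@D
v,u=np.mgrid[:400,:640];m=(u>230)&(u<270)&(v>140)&(v<180);print("deck z",np.median(loc[m][:,2]),loc[m][:,2].std())
m=(loc[...,2]>.045)&(loc[...,2]<.06)&(loc[...,0]>.02)&(loc[...,0]<.08)&(loc[...,1]>.12)&(loc[...,1]<.17)
q=loc[m];print("grip top",len(q),q.min(0),q.max(0),np.median(q,0))
m=(loc[...,2]>.05)&(loc[...,2]<.06)&(loc[...,0]>0)&(loc[...,0]<.05)&(loc[...,1]<.04)&(loc[...,1]>-.04)
q=loc[m];print("peg top",len(q),q.min(0),q.max(0),np.median(q,0))
m=(loc[...,2]>.016)&(loc[...,2]<.022)&(loc[...,0]>-.01)&(loc[...,0]<.03)&(loc[...,1]<.005)&(loc[...,1]>-.02)
q=loc[m];print("endblock",len(q),q.min(0),q.max(0))
dm=(abs(loc[...,2])<.003)&(loc[...,0]>.078);q=loc[dm];print("deck y ext",np.percentile(q[:,1],[1,99]),q[:,0].max())
print("pix",proj(c,[o+D@np.array(p) for p in([.09,-.055,0],[.09,.235,0],[.051,.145,.051],[0,0,.007],[0,.225,.007])]))
np.savez("deck.npz",psi=psi,o=o)
# bystander: mat bar via side later
```

```text
[[ 0.6441 -0.026   0.0887]
 [ 0.6433  0.003   0.0887]
 [ 0.6406  0.0935  0.0887]
 [ 0.6397  0.1224  0.0887]]
1.6834441505676234 scale 0.9939969308035305
o [ 0.6079 -0.0978  0.055 ]
deck z 0.00011549300443261037 0.021356323488363485
grip top 459 [0.0386 0.1391 0.0451] [0.0629 0.1528 0.0528] [0.0499 0.1456 0.0507]
peg top 152 [ 0.0295 -0.0272  0.0502] [ 0.0388 -0.0173  0.0587] [ 0.0339 -0.0213  0.0565]
endblock 391 [-0.0004 -0.0123  0.016 ] [0.024  0.0005 0.022 ]
deck y ext [-0.0523  0.2326] 0.08935630799385591
pix [[165.7992 211.2951]
 [443.2754 211.2096]
 [366.5034 186.5731]
 [207.2192 122.6596]
 [446.5127 122.7565]]
```

```bash
cat >> h.py <<'E'
def dk():
    z=np.load("deck.npz");return float(z["psi"]),z["o"]
def dplan(P,**k):
    psi,o=dk();p,R=deckpose(psi,o,P);plan(p,R,**k)
def where():
    psi,o=dk();R,p=pose();D=deckR(psi);return D.T@(p+.006*R[:,2]-o)
E
python3 - <<'E'
from h import *
print(where());dplan([.0505,.1455,.102]);dplan([.0505,.1455,.042])
E
```

```text
[0.0648 0.1022 0.1886]
rt turn [ 0.03 -0.31 -0.03] x 1 | shift [0.0072 0.0216 0.0433] x 2
rt turn [ 0.03 -0.31 -0.03] x 1 | shift [0.0036 0.0108 0.0367] x 4
```

Emit:
drive_tool(increments=[{"claw": 0.04, "dx": 0.0, "dy": 0.0, "dz": 0, "wx": 0, "wy": -0.3, "wz": 0}, {"claw": 0.04, "dx": 0.0072, "dy": 0.0216, "dz": 0.03, "wx": 0, "wy": 0, "wz": 0}, {"claw": 0.04, "dx": 0.0072, "dy": 0.0216, "dz": 0.03, "wx": 0, "wy": 0, "wz": 0}, {"claw": 0.04, "dx": 0, "dy": 0, "dz": 0.02, "wx": 0, "wy": 0, "wz": 0}, {"claw": 0.04, "dx": 0, "dy": 0, "dz": 0, "wx": 0, "wy": 0, "wz": 0}, {"claw": 0.04, "dx": 0, "dy": 0, "dz": 0, "wx": 0, "wy": 0, "wz": 0}, {"claw": 0.04, "dx": 0, "dy": 0, "dz": 0, "wx": 0, "wy": 0, "wz": 0}])

```text
t: 3.58
eef_pos: [0.5903, 0.0461, 0.183]
tool_rot: [0.26, -0.014, 0.965, 0.003]
contact_force: [-0.4, 0.3, 0.2]
gripper_width: 0.471
grasp_force: 0.0
```

Run:
```python
from h import *
print(where(),get_obs()["gripper_width"]);dplan([.0505,.1455,.042])
```

```text
[0.0525 0.1443 0.1116] 0.47074632555911455
rt turn [-0.12  0.17  0.  ] x 1 | shift [0.001  0.0006 0.0348] x 2
```

Emit:
drive_tool(increments=[{"claw": 0.04, "dx": 0.001, "dy": 0.0006, "dz": 0.025, "wx": 0, "wy": 0, "wz": 0}, {"claw": 0.04, "dx": 0.001, "dy": 0.0006, "dz": 0.025, "wx": 0, "wy": 0, "wz": 0}, {"claw": 0.04, "dx": 0, "dy": 0, "dz": 0.01, "wx": 0, "wy": 0, "wz": 0}, {"claw": 0.04, "dx": 0, "dy": 0, "dz": 0.0085, "wx": 0, "wy": 0, "wz": 0}, {"claw": 0.04, "dx": 0, "dy": 0, "dz": 0, "wx": 0, "wy": 0, "wz": 0}, {"claw": 0.0, "dx": 0, "dy": 0, "dz": 0, "wx": 0, "wy": 0, "wz": 0}, {"claw": 0.0, "dx": 0, "dy": 0, "dz": 0, "wx": 0, "wy": 0, "wz": 0}, {"claw": 0.0, "dx": 0, "dy": 0, "dz": 0, "wx": 0, "wy": 0, "wz": 0}, {"claw": 0.0, "dx": 0, "dy": 0, "dz": 0, "wx": 0, "wy": 0, "wz": 0}, {"claw": 0.0, "dx": 0, "dy": 0, "dz": 0, "wx": 0, "wy": 0, "wz": 0}], newtons=40)

```text
t: 4.82
eef_pos: [0.6152, 0.0468, 0.1336]
tool_rot: [0.258, -0.015, 0.966, -0.001]
contact_force: [-5.7, -0.7, 5.8]
gripper_width: 0.152
grasp_force: 43.1
```

Run:
```python
from h import *
print(where());dplan([.0505,.1455,.042])
```

```text
[0.0493 0.1443 0.0562]
rt turn [-0.45 -0.1   0.26] x 1 | shift [-0.0012  0.0012  0.0142] x 1
```

Emit:
drive_tool(increments=[{"claw": 0.0, "dx": 0, "dy": 0, "dz": -0.007, "wx": 0, "wy": 0, "wz": 0}, {"claw": 0.0, "dx": 0, "dy": 0, "dz": -0.007, "wx": 0, "wy": 0, "wz": 0}, {"claw": 0.0, "dx": 0, "dy": 0, "dz": 0, "wx": 0, "wy": 0, "wz": 0}, {"claw": 0.0, "dx": 0, "dy": 0, "dz": 0, "wx": 0, "wy": 0, "wz": 0}])

```text
t: 5.32
eef_pos: [0.6084, 0.0466, 0.1452]
tool_rot: [0.258, -0.015, 0.966, -0.0]
contact_force: [1.1, 0.5, -0.3]
gripper_width: 0.147
grasp_force: 42.1
```

Run:
```python
from h import *
print(where(),get_obs()["grasp_force"]);P=pose();pic,d=read_camera("wrist");np.savez("w3.npz",R=P[0],p=P[1],pic=pic,d=d)
s,_=read_camera("side")
s=cv2.resize(s[130:250,260:420],None,fx=3.3,fy=3.3)
cv2.imwrite("pics/w3.png",np.hstack([cv2.resize(pic[:,120:520],(396,396)),s[:396]])[:,:,::-1])
```

```text
[0.0492 0.1443 0.0697] 42.10319995880127
```

View pics/w3.png

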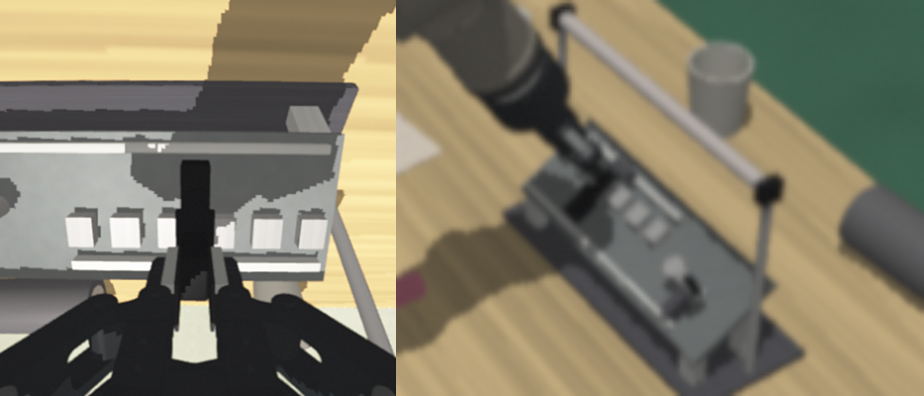

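Run:
```python
from h import *
psi,o=dk();D=deckR(psi)
for f in("w2.npz","w3.npz"):
    pic,X,c=load(f);loc=(X-o)@D
    m=(loc[...,0]>.004)&(loc[...,0]<.028)&(loc[...,1]>.138)&(loc[...,1]<.152)&(pic.sum(2)<130)
    q=loc[m];print(f,len(q),np.percentile(q,[5,50,95],axis=0))
    m=(loc[...,0]>-.01)&(loc[...,0]<.075)&(loc[...,1]>.13)&(loc[...,1]<.16)&(loc[...,2]>.012)&(loc[...,2]<.08)
    q=loc[m]
    for a in np.arange(0,.075,.006):
        s=q[(q[:,0]>a)&(q[:,0]<a+.006)]
        if len(s):print(round(a,3),len(s),np.percentile(s[:,2],[10,50,90]),s[:,1].min(),s[:,1].max())
```

```text
w2.npz 377 [[0.0054 0.1386 0.0162]
 [0.0154 0.1455 0.0178]
 [0.0263 0.1514 0.0191]]
0.0 78 [0.0169 0.018  0.0188] 0.1375033845659707 0.1529907075309774
0.006 128 [0.0168 0.0178 0.0189] 0.13743866111768865 0.15354779765543136
0.012 114 [0.0169 0.0178 0.0189] 0.1374995942805063 0.15362663661856632
0.018 112 [0.0167 0.0178 0.0187] 0.1384155971830067 0.15308094114294007
0.024 134 [0.0167 0.0179 0.0188] 0.13556181223748393 0.1560429452760655
0.03 143 [0.017  0.0179 0.0187] 0.13560659055812 0.15658403589786815
0.036 262 [0.0175 0.032  0.0508] 0.13530291994244883 0.15578253440226056
0.042 175 [0.0178 0.0501 0.0515] 0.13529009888640184 0.1558086385988408
0.048 162 [0.0181 0.0503 0.0514] 0.13528338433722878 0.15243193431083227
0.054 167 [0.018  0.0501 0.0516] 0.13547725751343523 0.15278161990302377
0.06 59 [0.0177 0.0497 0.0513] 0.1354203014640541 0.1528374221467827
0.066 125 [0.0151 0.0226 0.0239] 0.13320102112727464 0.15954153771659552
0.072 86 [0.0219 0.0229 0.0239] 0.13328465429356193 0.15952416312990855
w3.npz 1157 [[0.0051 0.1388 0.0303]
 [0.0156 0.1451 0.0314]
 [0.0267 0.1513 0.0323]]
0.0 385 [0.0205 0.0307 0.032 ] 0.1366894431602 0.15269749449530332
0.006 336 [0.0305 0.0313 0.0321] 0.13720452735642122 0.1524987208480484
0.012 326 [0.0305 0.0312 0.0321] 0.13717000369635995 0.15264273243720625
0.018 320 [0.0305 0.0313 0.0321] 0.13710537141645462 0.1527047565799928
0.024 377 [0.0303 0.0313 0.032 ] 0.13377975881959198 0.15571490334044583
0.03 415 [0.0305 0.0312 0.032 ] 0.13369148531661623 0.1557164723702308
0.036 2149 [0.0317 0.0602 0.0756] 0.13003171889019227 0.15996023012932173
0.042 556 [0.0313 0.0642 0.0722] 0.13002152568499803 0.15999022753793044
0.048 370 [0.0635 0.0644 0.0657] 0.13415128238425741 0.1554994113021508
0.054 323 [0.0635 0.0644 0.0654] 0.13830228399390598 0.15129660878611897
0.06 90 [0.0634 0.064  0.0647] 0.13831782834904294 0.15128830895997358
```

Emit:
drive_tool(increments=[{"claw": 0.0, "dx": 0, "dy": 0.01, "dz": 0, "wx": 0, "wy": 0, "wz": 0}, {"claw": 0.0, "dx": 0, "dy": 0.01, "dz": 0, "wx": 0, "wy": 0, "wz": 0}, {"claw": 0.0, "dx": 0, "dy": 0.01, "dz": 0, "wx": 0, "wy": 0, "wz": 0}, {"claw": 0.0, "dx": 0, "dy": 0, "dz": 0, "wx": 0, "wy": 0, "wz": 0}, {"claw": 0.0, "dx": 0, "dy": 0, "dz": 0, "wx": 0, "wy": 0, "wz": 0}])

```text
t: 6.05
eef_pos: [0.6076, 0.0773, 0.1449]
tool_rot: [0.258, -0.016, 0.966, -0.0]
contact_force: [2.9, 0.9, 1.4]
gripper_width: 0.15
grasp_force: 42.1
```

Run:
```python
from h import *
P=pose();pic,d=read_camera("wrist");np.savez("w4.npz",R=P[0],p=P[1],pic=pic,d=d)
print(where());psi,o=dk();D=deckR(psi)
pic,X,c=load("w4.npz");loc=(X-o)@D
m=(loc[...,0]>.004)&(loc[...,0]<.022)&(loc[...,1]>.155)&(loc[...,1]<.19)&(loc[...,2]>.02)
q=loc[m];print(len(q),np.percentile(q,[1,50,99],axis=0))
```

```text
[0.0491 0.1747 0.0695]
992 [[0.0042 0.1679 0.0296]
 [0.013  0.1756 0.0311]
 [0.0219 0.1833 0.0325]]
```

Emit:
drive_tool(increments=[{"claw": 0.0, "dx": 0, "dy": -0.0004, "dz": 0.005, "wx": 0, "wy": 0, "wz": 0}, {"claw": 0.0, "dx": 0, "dy": 0, "dz": 0.005, "wx": 0, "wy": 0, "wz": 0}, {"claw": 0.0, "dx": 0, "dy": 0, "dz": 0.003, "wx": 0, "wy": 0, "wz": 0}, {"claw": 0.0, "dx": 0, "dy": 0, "dz": 0, "wx": 0, "wy": 0, "wz": 0}, {"claw": 0.04, "dx": 0, "dy": 0, "dz": 0, "wx": 0, "wy": 0, "wz": 0}, {"claw": 0.04, "dx": 0, "dy": 0, "dz": 0, "wx": 0, "wy": 0, "wz": 0}, {"claw": 0.04, "dx": 0, "dy": 0, "dz": 0, "wx": 0, "wy": 0, "wz": 0}, {"claw": 0.04, "dx": 0, "dy": 0, "dz": -0.02, "wx": 0, "wy": 0, "wz": 0}, {"claw": 0.04, "dx": 0, "dy": 0, "dz": -0.03, "wx": 0, "wy": 0, "wz": 0}, {"claw": 0.04, "dx": 0, "dy": 0, "dz": -0.03, "wx": 0, "wy": 0, "wz": 0}, {"claw": 0.06, "dx": 0, "dy": 0, "dz": 0, "wx": 0, "wy": 0, "wz": 0}])

```text
t: 7.48
eef_pos: [0.574, 0.0757, 0.2044]
tool_rot: [0.259, -0.015, 0.966, -0.0]
contact_force: [-0.7, -0.1, 0.5]
gripper_width: 0.665
grasp_force: 0.0
```

Run:
```python
from h import *
P=pose();pic,d=read_camera("wrist");np.savez("w5.npz",R=P[0],p=P[1],pic=pic,d=d)
print(where());psi,o=dk();D=deckR(psi)
pic,X,c=load("w5.npz");loc=(X-o)@D
m=(loc[...,0]>.004)&(loc[...,0]<.022)&(loc[...,1]>.155)&(loc[...,1]<.19)&(loc[...,2]>.012)
q=loc[m];print(len(q),np.percentile(q,[1,50,99],axis=0))
# bar on mat from side and scene: bright grey components
for n,box in(("side",(270,270,410,360)),("scene",(195,235,300,300))):
    p,_=read_camera(n);c=cam(n);hsv=cv2.cvtColor(p,cv2.COLOR_RGB2HSV);m=((hsv[...,2]>90)&(hsv[...,1]<70)).astype(np.uint8)
    M=np.zeros_like(m);x0,y0,x1,y1=box;M[y0:y1,x0:x1]=m[y0:y1,x0:x1];M=cv2.morphologyEx(M,cv2.MORPH_CLOSE,np.ones((5,5)))
    k,L,s,ce=cv2.connectedComponentsWithStats(M);i=1+s[1:,4].argmax();print(n,s[i],ce[i],onz(c,ce[i],.013))
```

```text
[0.0492 0.1741 0.1368]
482 [[0.0041 0.1665 0.0163]
 [0.013  0.1743 0.0179]
 [0.0219 0.182  0.0195]]
side [310 294  60  21 513] [339.5984 303.9259] [[ 0.4575 -0.3019  0.013 ]]
scene [238 247  29  27 203] [252.1429 260.33  ] [[ 0.4601 -0.3019  0.013 ]]
```

Run:
```python
from h import *
for f in("w3.npz","w5.npz"):
    z=np.load(f);pic,X,c=load(f);T=(X-z["p"])@z["R"]   # tool coords
    m=(abs(T[...,0])<.03)&(abs(T[...,1])<.05)&(T[...,2]>-.02)&(T[...,2]<.06)
    q=T[m]
    for a in np.arange(-.02,.06,.005):
        s=q[(q[:,2]>a)&(q[:,2]<a+.005)]
        if len(s)>5:print(f,round(a,3),len(s),"x",np.percentile(s[:,0],[2,50,98]),"y",np.percentile(s[:,1],[2,25,75,98]))
o=get_obs();print(o["q"])
```

```text
w3.npz -0.02 632 x [-0.004   0.0117  0.0139] y [-0.0265 -0.0157  0.0163  0.0275]
w3.npz -0.015 728 x [-0.0102  0.0068  0.0122] y [-0.0143 -0.0074  0.0079  0.0147]
w3.npz -0.01 311 x [-0.0095  0.011   0.0118] y [-0.0188 -0.0092  0.0096  0.0193]
w3.npz -0.005 461 x [-0.0001  0.0077  0.0118] y [-0.0191 -0.0112  0.0124  0.0195]
w3.npz 0.0 397 x [-0.0089  0.0076  0.0119] y [-0.0189 -0.0116  0.0122  0.0194]
w3.npz 0.005 388 x [-0.0007  0.0077  0.0117] y [-0.0189 -0.0115  0.0115  0.0194]
w3.npz 0.01 1576 x [-0.0121  0.0028  0.0115] y [-0.0165 -0.0035  0.0044  0.0173]
w3.npz 0.015 349 x [0.0068 0.0104 0.0117] y [-0.0175 -0.0077  0.0091  0.0181]
w3.npz 0.02 154 x [0.0097 0.0105 0.0114] y [-0.0108 -0.0036  0.0046  0.0117]
w3.npz 0.025 117 x [0.0089 0.0103 0.0109] y [-0.0058 -0.0028  0.0038  0.0071]
w3.npz 0.03 100 x [0.0089 0.0102 0.0108] y [-0.0055 -0.0028  0.004   0.0074]
w3.npz 0.035 105 x [0.0089 0.0103 0.0108] y [-0.006  -0.0024  0.004   0.0072]
w3.npz 0.04 1239 x [0.0024 0.0172 0.0295] y [-0.0096 -0.0046  0.0062  0.0111]
w3.npz 0.045 289 x [0.0014 0.0183 0.0292] y [-0.0102 -0.0067  0.0078  0.0117]
w5.npz -0.02 852 x [-0.0056  0.0074  0.012 ] y [-0.0356 -0.0297  0.0302  0.0362]
w5.npz -0.015 615 x [-0.0099  0.0074  0.0116] y [-0.0396 -0.0284  0.0289  0.0397]
w5.npz -0.01 692 x [-0.0093  0.0071  0.0116] y [-0.041  -0.0294  0.0303  0.0413]
w5.npz -0.005 606 x [-0.0099  0.0071  0.0117] y [-0.0408 -0.0294  0.0302  0.0416]
w5.npz 0.0 551 x [-0.0096  0.0071  0.0116] y [-0.0412 -0.0298  0.0299  0.0415]
w5.npz 0.005 508 x [-0.0101  0.0072  0.0116] y [-0.0409 -0.0291  0.0303  0.0415]
w5.npz 0.01 411 x [-0.0098  0.0073  0.0117] y [-0.0396 -0.0285  0.0288  0.0398]
w5.npz 0.015 225 x [-0.0098  0.0046  0.0114] y [-0.0337 -0.0281  0.0286  0.034 ]
w5.npz 0.02 13 x [-0.0081  0.0002  0.0079] y [-0.0283 -0.0282  0.0286  0.0286]
[ 0.0155  0.2307 -0.3713  2.1869  0.8023  0.3323  0.5635]
```

```bash
cat >> h.py <<'E'
def Rdown(yaw):
    "tool down, x axis at angle yaw (rad) in world"
    c,s=np.cos(yaw),np.sin(yaw);return np.array([[c,s,0],[s,-c,0],[0,0,-1.]])
E
python3 - <<'E'
from h import *
R=Rdown(np.radians(161));print(R@[0,1,0]);plan([.459,-.305,.19],R,"tr")
E
```

```text
[0.3256 0.9455 0.    ]
tr turn [0.97 5.91 4.07] x 5 | shift [ 0.0146 -0.0471 -0.0061] x 8
```

Emit:
drive_tool(increments=[{"claw": 0.06, "dx": 0.0146, "dy": -0.047, "dz": -0.006, "wx": 0, "wy": 0, "wz": 0}, {"claw": 0.06, "dx": 0.0146, "dy": -0.047, "dz": -0.006, "wx": 0, "wy": 0, "wz": 0}, {"claw": 0.06, "dx": 0.0146, "dy": -0.047, "dz": -0.006, "wx": 0, "wy": 0, "wz": 0}, {"claw": 0.06, "dx": 0.0146, "dy": -0.047, "dz": -0.006, "wx": 0, "wy": 0, "wz": 0}, {"claw": 0.06, "dx": 0.0146, "dy": -0.047, "dz": -0.006, "wx": 0, "wy": 0, "wz": 0}, {"claw": 0.06, "dx": 0.0146, "dy": -0.047, "dz": -0.006, "wx": 0, "wy": 0, "wz": 0}, {"claw": 0.06, "dx": 0.0146, "dy": -0.047, "dz": -0.006, "wx": 0, "wy": 0, "wz": 0}, {"claw": 0.06, "dx": 0.0146, "dy": -0.047, "dz": -0.006, "wx": 0, "wy": 0, "wz": 0}, {"claw": 0.06, "dx": 0, "dy": 0, "dz": 0, "wx": 1, "wy": 5.9, "wz": 4.1}, {"claw": 0.06, "dx": 0, "dy": 0, "dz": 0, "wx": 1, "wy": 5.9, "wz": 4.1}, {"claw": 0.06, "dx": 0, "dy": 0, "dz": 0, "wx": 1, "wy": 5.9, "wz": 4.1}, {"claw": 0.06, "dx": 0, "dy": 0, "dz": 0, "wx": 1, "wy": 5.9, "wz": 4.1}, {"claw": 0.06, "dx": 0, "dy": 0, "dz": 0, "wx": 1, "wy": 5.9, "wz": 4.1}, {"claw": 0.06, "dx": 0, "dy": 0, "dz": 0, "wx": 0, "wy": 0, "wz": 0}])

```text
t: 9.38
eef_pos: [0.4681, -0.2833, 0.1884]
tool_rot: [-0.001, 0.165, 0.986, -0.001]
contact_force: [-0.4, -0.4, -0.7]
gripper_width: 0.701
grasp_force: 0.0
```

Run:
```python
from h import *
P=pose();pic,d=read_camera("wrist");np.savez("w6.npz",R=P[0],p=P[1],pic=pic,d=d);cv2.imwrite("pics/w6.png",pic[:,:,::-1])
print(P,get_obs()["q"])
pic,X,c=load("w6.npz")
m=((X[...,2]>.016)&(X[...,2]<.027)&(abs(X[...,0]-.459)<.1)&(abs(X[...,1]+.305)<.07)).astype(np.uint8)
k,L,s,ce=cv2.connectedComponentsWithStats(m)
for i in range(1,k):
    if s[i,4]>200:
        uv=np.argwhere(L==i)[:,::-1];W=onz(c,uv,.021)[:,:2].astype(np.float32);r=cv2.minAreaRect(W*1000);print(s[i],r,W.mean(0))
```

```text
(array([[-0.9453,  0.3261, -0.0017],
       [ 0.3261,  0.9453, -0.0008],
       [ 0.0014, -0.0013, -1.    ]]), array([ 0.4681, -0.2833,  0.1884])) [ 0.9254  0.4135 -0.6187  1.8981  0.2983  0.9231  1.4029]
[ 276   98   29  167 3620] ((456.49468994140625, -303.5096740722656), (20.132041931152344, 158.2923583984375), 72.09336853027344) [ 0.4506 -0.3016]
```

View pics/w6.png

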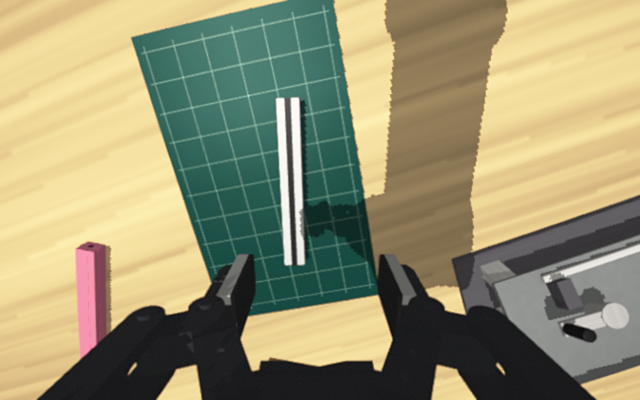

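Run:
```python
from h import *
plan([.4565,-.3035,.07],Rdown(np.radians(162.1)),"rt")
```

```text
rt turn [-0.08 -0.06 -1.12] x 1 | shift [ 0.0013 -0.0075  0.0394] x 3
```

Emit:
drive_tool(increments=[{"claw": 0.05, "dx": 0, "dy": 0, "dz": 0, "wx": -0.1, "wy": 0, "wz": -1.1}, {"claw": 0.05, "dx": 0.0013, "dy": -0.0075, "dz": 0.038, "wx": 0, "wy": 0, "wz": 0}, {"claw": 0.05, "dx": 0.0013, "dy": -0.0075, "dz": 0.038, "wx": 0, "wy": 0, "wz": 0}, {"claw": 0.05, "dx": 0.0013, "dy": -0.0075, "dz": 0.038, "wx": 0, "wy": 0, "wz": 0}, {"claw": 0.05, "dx": 0, "dy": 0, "dz": 0, "wx": 0, "wy": 0, "wz": 0}, {"claw": 0.05, "dx": 0, "dy": 0, "dz": 0, "wx": 0, "wy": 0, "wz": 0}])

```text
t: 10.18
eef_pos: [0.4562, -0.304, 0.0769]
tool_rot: [0.0, 0.157, 0.988, -0.0]
contact_force: [0.0, -0.1, 0.1]
gripper_width: 0.588
grasp_force: 0.0
```

Run:
```python
from h import *
print(pose());plan([.4565,-.3035,.034],Rdown(np.radians(162.1)),"rt",mm=20)
```

```text
(array([[-0.9508,  0.3097,  0.0005],
       [ 0.3097,  0.9508, -0.0005],
       [-0.0006, -0.0004, -1.    ]]), array([ 0.4562, -0.304 ,  0.0769]))
rt turn [-0.02  0.04 -0.14] x 1 | shift [-0.      0.0002  0.0143] x 3
```

Emit:
drive_tool(increments=[{"claw": 0.05, "dx": 0, "dy": 0.0005, "dz": 0.015, "wx": 0, "wy": 0, "wz": 0}, {"claw": 0.05, "dx": 0, "dy": 0, "dz": 0.015, "wx": 0, "wy": 0, "wz": 0}, {"claw": 0.05, "dx": 0, "dy": 0, "dz": 0.012, "wx": 0, "wy": 0, "wz": 0}, {"claw": 0.05, "dx": 0, "dy": 0, "dz": 0, "wx": 0, "wy": 0, "wz": 0}, {"claw": 0.05, "dx": 0, "dy": 0, "dz": 0, "wx": 0, "wy": 0, "wz": 0}])

```text
t: 10.8
eef_pos: [0.456, -0.3034, 0.0337]
tool_rot: [-0.001, 0.157, 0.988, -0.0]
contact_force: [-1.3, -0.2, -0.2]
gripper_width: 0.584
grasp_force: 0.0
```

Emit:
drive_tool(increments=[{"claw": 0.0, "dx": 0, "dy": 0, "dz": 0, "wx": 0, "wy": 0, "wz": 0}, {"claw": 0.0, "dx": 0, "dy": 0, "dz": 0, "wx": 0, "wy": 0, "wz": 0}, {"claw": 0.0, "dx": 0, "dy": 0, "dz": 0, "wx": 0, "wy": 0, "wz": 0}, {"claw": 0.0, "dx": 0, "dy": 0, "dz": 0, "wx": 0, "wy": 0, "wz": 0}, {"claw": 0.0, "dx": 0, "dy": 0, "dz": 0, "wx": 0, "wy": 0, "wz": 0}], newtons=50)

```text
t: 11.42
eef_pos: [0.4562, -0.3036, 0.0343]
tool_rot: [-0.0, 0.157, 0.988, -0.0]
contact_force: [-1.5, 0.8, 6.1]
gripper_width: 0.214
grasp_force: 49.6
```

```bash
cat >> h.py <<'E'
def barpose(P):
    psi,o=dk();D=deckR(psi);return o+D@np.array(P),np.c_[D[:,1],D[:,0],-D[:,2]]   # P = TCP in deck
def bwhere():
    psi,o=dk();R,p=pose();return deckR(psi).T@(p-o)
E
python3 - <<'E'
from h import *
p,R=barpose([.011,.0815,.13]);R0,p0=pose();print(p)
rv=np.degrees(Ro.from_matrix(R0.T@R).as_rotvec());print(rv,rv/9)
print(R.T@(p-(p0+[0,0,.17])))
E
```

```text
[ 0.55   -0.018   0.1731]
[-26.1624 -18.3525  68.564 ] [-2.9069 -2.0392  7.6182]
[0.2828 0.0729 0.0781]
```

Emit:
drive_tool(increments=[{"claw": 0.0, "dx": 0, "dy": 0, "dz": -0.02, "wx": 0, "wy": 0, "wz": 0}, {"claw": 0.0, "dx": 0, "dy": 0, "dz": -0.035, "wx": 0, "wy": 0, "wz": 0}, {"claw": 0.0, "dx": 0, "dy": 0, "dz": -0.04, "wx": 0, "wy": 0, "wz": 0}, {"claw": 0.0, "dx": 0, "dy": 0, "dz": -0.04, "wx": 0, "wy": 0, "wz": 0}, {"claw": 0.0, "dx": 0, "dy": 0, "dz": -0.035, "wx": 0, "wy": 0, "wz": 0}, {"claw": 0.0, "dx": 0, "dy": 0, "dz": 0, "wx": -2.9, "wy": -2.04, "wz": 7.6}, {"claw": 0.0, "dx": 0, "dy": 0, "dz": 0, "wx": -2.9, "wy": -2.04, "wz": 7.6}, {"claw": 0.0, "dx": 0, "dy": 0, "dz": 0, "wx": -2.9, "wy": -2.04, "wz": 7.6}, {"claw": 0.0, "dx": 0, "dy": 0, "dz": 0, "wx": -2.9, "wy": -2.04, "wz": 7.6}, {"claw": 0.0, "dx": 0, "dy": 0, "dz": 0, "wx": -2.9, "wy": -2.04, "wz": 7.6}, {"claw": 0.0, "dx": 0, "dy": 0, "dz": 0, "wx": -2.9, "wy": -2.04, "wz": 7.6}, {"claw": 0.0, "dx": 0, "dy": 0, "dz": 0, "wx": -2.9, "wy": -2.04, "wz": 7.6}, {"claw": 0.0, "dx": 0, "dy": 0, "dz": 0, "wx": -2.9, "wy": -2.04, "wz": 7.6}, {"claw": 0.0, "dx": 0, "dy": 0, "dz": 0, "wx": -2.9, "wy": -2.04, "wz": 7.6}, {"claw": 0.0, "dx": 0, "dy": 0, "dz": 0, "wx": 0, "wy": 0, "wz": 0}])

```text
t: 13.3
eef_pos: [0.4549, -0.3028, 0.2038]
tool_rot: [0.179, 0.672, 0.695, 0.185]
contact_force: [-0.0, -0.2, -0.6]
gripper_width: 0.22
grasp_force: 49.1
```

Run:
```python
from h import *
p,R=barpose([.011,.0815,.13]);plan(p,R,"tr",mm=45);plan(p,R,"rt",mm=45);print(get_obs()["q"])
```

```text
tr turn [-0.16 -0.07  0.21] x 1 | shift [0.0402 0.0108 0.0112] x 7
rt turn [-0.16 -0.07  0.21] x 1 | shift [0.0403 0.0106 0.0112] x 7
[ 1.2408  0.2751 -0.6718  2.1633 -0.3966  0.3656  1.0007]
```

Emit:
drive_tool(increments=[{"claw": 0.0, "dx": 0.04, "dy": 0.0107, "dz": 0.011, "wx": 0, "wy": 0, "wz": 0.2}, {"claw": 0.0, "dx": 0.04, "dy": 0.0107, "dz": 0.011, "wx": 0, "wy": 0, "wz": 0}, {"claw": 0.0, "dx": 0.04, "dy": 0.0107, "dz": 0.011, "wx": 0, "wy": 0, "wz": 0}, {"claw": 0.0, "dx": 0.04, "dy": 0.0107, "dz": 0.011, "wx": 0, "wy": 0, "wz": 0}, {"claw": 0.0, "dx": 0.04, "dy": 0.0107, "dz": 0.011, "wx": 0, "wy": 0, "wz": 0}, {"claw": 0.0, "dx": 0.04, "dy": 0.0107, "dz": 0.011, "wx": 0, "wy": 0, "wz": 0}, {"claw": 0.0, "dx": 0.04, "dy": 0.0107, "dz": 0.011, "wx": 0, "wy": 0, "wz": 0}, {"claw": 0.0, "dx": 0, "dy": 0, "dz": 0, "wx": 0, "wy": 0, "wz": 0}, {"claw": 0.0, "dx": 0, "dy": 0, "dz": 0, "wx": 0, "wy": 0, "wz": 0}])

```text
t: 14.42
eef_pos: [0.5408, -0.054, 0.1812]
tool_rot: [0.175, 0.674, 0.695, 0.181]
contact_force: [-0.5, 0.1, -0.7]
gripper_width: 0.214
grasp_force: 49.1
```

Run:
```python
from h import *
print(bwhere());P=pose();pic,d=read_camera("wrist");np.savez("w7.npz",R=P[0],p=P[1],pic=pic,d=d);cv2.imwrite("pics/w7.png",pic[:,:,::-1])
p,R=barpose([.011,.0815,.13]);plan(p,R,"rt")
z=np.load("w7.npz");pic,X,c=load("w7.npz");T=(X-z["p"])@z["R"]
m=(T[...,0]>.015)&(T[...,0]<.12)&(abs(T[...,1])<.02)&(T[...,2]>.008)&(T[...,2]<.018)
q=T[m];print("bar top in tool",len(q),np.percentile(q,[1,50,99],axis=0))
for a in(.03,.05,.07):
    s=q[abs(q[:,0]-a)<.004];print(a,np.percentile(s[:,1],[2,50,98]),np.median(s[:,2]))
```

```text
[0.0061 0.0458 0.1422]
rt turn [-0.8  -0.03 -0.  ] x 1 | shift [0.0363 0.0051 0.0122] x 1
bar top in tool 6841 [[ 0.0159 -0.0099  0.0127]
 [ 0.0501 -0.0002  0.0142]
 [ 0.0782  0.0096  0.0157]]
0.03 [-0.0099 -0.0002  0.0094] 0.014149828255738121
0.05 [-0.0097 -0.0002  0.0093] 0.014195546613030005
0.07 [-0.0097 -0.0002  0.0092] 0.014202914652079773
```

View pics/w7.png

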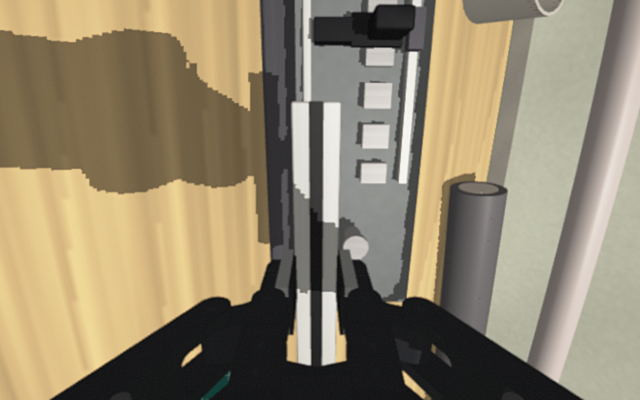

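Run:
```python
from h import *
p,R=barpose([.014,.0845,.06]);plan(p,R,"rt",mm=31)
```

```text
rt turn [-0.8  -0.03 -0.  ] x 1 | shift [0.0131 0.0027 0.0274] x 3
```

Emit:
drive_tool(increments=[{"claw": 0.0, "dx": 0, "dy": 0, "dz": 0, "wx": -0.8, "wy": 0, "wz": 0}, {"claw": 0.0, "dx": 0.02, "dy": 0.004, "dz": 0.01, "wx": 0, "wy": 0, "wz": 0}, {"claw": 0.0, "dx": 0.0195, "dy": 0.004, "dz": 0.01, "wx": 0, "wy": 0, "wz": 0}, {"claw": 0.0, "dx": 0, "dy": 0, "dz": 0.03, "wx": 0, "wy": 0, "wz": 0}, {"claw": 0.0, "dx": 0, "dy": 0, "dz": 0.03, "wx": 0, "wy": 0, "wz": 0}, {"claw": 0.0, "dx": 0, "dy": 0, "dz": 0, "wx": 0, "wy": 0, "wz": 0}, {"claw": 0.0, "dx": 0, "dy": 0, "dz": 0, "wx": 0, "wy": 0, "wz": 0}])

```text
t: 15.35
eef_pos: [0.5794, -0.0152, 0.1264]
tool_rot: [0.18, 0.674, 0.692, 0.184]
contact_force: [-0.1, 0.5, -0.2]
gripper_width: 0.219
grasp_force: 49.0
```

Run:
```python
from h import *
print(bwhere())
P=pose();pic,d=read_camera("wrist");np.savez("w8.npz",R=P[0],p=P[1],pic=pic,d=d)
p,R=barpose([.014,.0845,.038]);plan(p,R,"rt",mm=31)
pic,X,c=load("w8.npz");psi,o=dk();L=(X-o)@deckR(psi)
def rep(n,m):
    q=L[m];print(n,len(q));len(q)>5 and print(np.percentile(q,[1,50,99],axis=0))
g=pic.sum(2)
rep("bar",(L[...,2]>.035)&(L[...,2]<.055)&(L[...,1]>.12)&(L[...,1]<.175)&(L[...,0]>-.005)&(L[...,0]<.03))
rep("nose",(L[...,2]>.012)&(L[...,2]<.022)&(L[...,1]>.155)&(L[...,1]<.19)&(L[...,0]>-.001)&(L[...,0]<.03))
rep("lip",(L[...,2]>.004)&(L[...,2]<.011)&(L[...,1]>.16)&(L[...,1]<.22)&(L[...,0]>-.01)&(L[...,0]<.004))
```

```text
[0.0132 0.0834 0.0748]
rt turn [-0.1   0.16 -0.08] x 1 | shift [0.0004 0.0003 0.0185] x 2
bar 1
nose 1886
[[0.0026 0.1645 0.0162]
 [0.0165 0.1739 0.018 ]
 [0.0298 0.1822 0.0196]]
lip 1214
[[-0.0059  0.1606  0.0049]
 [-0.0028  0.1883  0.0069]
 [ 0.0001  0.2126  0.0085]]
```

Emit:
drive_tool(increments=[{"claw": 0.0, "dx": 0.0005, "dy": 0.001, "dz": 0.015, "wx": 0, "wy": 0.15, "wz": 0}, {"claw": 0.0, "dx": 0, "dy": 0, "dz": 0.015, "wx": 0, "wy": 0, "wz": 0}, {"claw": 0.0, "dx": 0, "dy": 0, "dz": 0.007, "wx": 0, "wy": 0, "wz": 0}, {"claw": 0.0, "dx": 0, "dy": 0, "dz": 0, "wx": 0, "wy": 0, "wz": 0}, {"claw": 0.0, "dx": 0, "dy": 0, "dz": 0, "wx": 0, "wy": 0, "wz": 0}])

```text
t: 16.02
eef_pos: [0.599, -0.0133, 0.0952]
tool_rot: [0.18, 0.673, 0.693, 0.185]
contact_force: [-0.4, -0.1, -1.4]
gripper_width: 0.22
grasp_force: 49.1
```

Run:
```python
from h import *
print(bwhere())
P=pose();pic,d=read_camera("wrist");np.savez("w9.npz",R=P[0],p=P[1],pic=pic,d=d)
p,R=barpose([.0102,.0845,.0345]);plan(p,R,"rt",mm=31)
pic,X,c=load("w9.npz");psi,o=dk();L=(X-o)@deckR(psi)
q=L[(L[...,2]>.019)&(L[...,2]<.035)&(L[...,1]>.11)&(L[...,1]<.17)&(L[...,0]>-.005)&(L[...,0]<.035)];print(len(q),np.percentile(q,[1,50,99],axis=0))
```

```text
[0.0146 0.0847 0.038 ]
rt turn [-0.08 -0.03 -0.02] x 1 | shift [-0.0003 -0.0044  0.0035] x 1
5988 [[0.0047 0.1107 0.0196]
 [0.0144 0.1393 0.0238]
 [0.0242 0.1646 0.0253]]
```

Emit:
drive_tool(increments=[{"claw": 0.0, "dx": -0.0004, "dy": 0, "dz": 0.0025, "wx": 0, "wy": 0, "wz": 0}, {"claw": 0.0, "dx": 0, "dy": 0, "dz": 0.001, "wx": 0, "wy": 0, "wz": 0}, {"claw": 0.0, "dx": 0, "dy": -0.0025, "dz": 0, "wx": 0, "wy": 0, "wz": 0}, {"claw": 0.0, "dx": 0, "dy": -0.0015, "dz": 0, "wx": 0, "wy": 0, "wz": 0}, {"claw": 0.0, "dx": 0, "dy": 0, "dz": 0, "wx": 0, "wy": 0, "wz": 0}])

```text
t: 16.7
eef_pos: [0.5987, -0.0135, 0.0907]
tool_rot: [0.18, 0.673, 0.693, 0.186]
contact_force: [-0.8, -0.4, 6.3]
gripper_width: 0.218
grasp_force: 49.9
```

Run:
```python
from h import *
psi,o=dk();print(bwhere(),deckR(psi).T@get_obs()["contact_force"])
```

```text
[0.0121 0.0846 0.0343] [ 2.4374 -0.4059  5.8995]
```

Emit:
drive_tool(increments=[{"claw": 0.0, "dx": 0, "dy": -0.0015, "dz": -0.0003, "wx": 0, "wy": 0, "wz": 0}, {"claw": 0.0, "dx": 0, "dy": -0.0015, "dz": 0, "wx": 0, "wy": 0, "wz": 0}, {"claw": 0.0, "dx": 0, "dy": 0, "dz": 0, "wx": 0, "wy": 0, "wz": 0}])

```text
t: 17.08
eef_pos: [0.5969, -0.0135, 0.0897]
tool_rot: [0.181, 0.673, 0.693, 0.186]
contact_force: [5.4, 0.1, 4.9]
gripper_width: 0.214
grasp_force: 49.5
```

Run:
```python
from h import *
psi,o=dk();print(bwhere(),deckR(psi).T@get_obs()["contact_force"])
```

```text
[0.01   0.0846 0.0343] [ 7.1372 -0.0839  1.5021]
```

Emit:
drive_tool(increments=[{"claw": 0.04, "dx": 0, "dy": 0, "dz": 0, "wx": 0, "wy": 0, "wz": 0}, {"claw": 0.04, "dx": 0, "dy": 0, "dz": 0, "wx": 0, "wy": 0, "wz": 0}, {"claw": 0.04, "dx": 0, "dy": 0, "dz": 0, "wx": 0, "wy": 0, "wz": 0}, {"claw": 0.04, "dx": 0, "dy": 0, "dz": -0.01, "wx": 0, "wy": 0, "wz": 0}, {"claw": 0.04, "dx": 0, "dy": 0, "dz": -0.02, "wx": 0, "wy": 0, "wz": 0}, {"claw": 0.04, "dx": 0, "dy": 0, "dz": -0.04, "wx": 0, "wy": 0, "wz": 0}, {"claw": 0.04, "dx": 0, "dy": 0, "dz": -0.04, "wx": 0, "wy": 0, "wz": 0}, {"claw": 0.04, "dx": 0, "dy": 0, "dz": 0, "wx": 0, "wy": 0, "wz": 0}])

```text
t: 18.08
eef_pos: [0.5508, -0.0168, 0.1672]
tool_rot: [0.181, 0.674, 0.692, 0.185]
contact_force: [-0.5, 0.1, 0.1]
gripper_width: 0.473
grasp_force: 0.0
```

Run:
```python
from h import *
print(bwhere())
P=pose();pic,d=read_camera("wrist");np.savez("w10.npz",R=P[0],p=P[1],pic=pic,d=d)
pic,X,c=load("w10.npz");psi,o=dk();L=(X-o)@deckR(psi)
def rep(n,m):
    q=L[m];print(n,len(q));len(q)>5 and print(np.percentile(q,[1,50,99],axis=0))
x,y,z=L[...,0],L[...,1],L[...,2]
rep("bar",(z>.018)&(z<.026)&(y>.07)&(y<.164)&(x>-.005)&(x<.03))
rep("nose",(z>.012)&(z<.022)&(y>.166)&(y<.19)&(x>.004)&(x<.025))
rep("peg",(z>.05)&(z<.06)&(y>-.04)&(y<.02)&(x>0)&(x<.05))
```

```text
[0.0088 0.0826 0.1245]
bar 3646
[[0.0003 0.0711 0.0185]
 [0.01   0.1211 0.0201]
 [0.0198 0.1621 0.0216]]
nose 795
[[0.0041 0.1666 0.0165]
 [0.0147 0.1741 0.018 ]
 [0.0247 0.1816 0.0196]]
peg 91
[[ 0.0292 -0.0223  0.0502]
 [ 0.0336 -0.0185  0.0537]
 [ 0.0385 -0.0173  0.0569]]
```

Run:
```python
from h import *
p,R=barpose([.034,-.0227,.12]);plan(p,R,"rt",mm=40)
```

```text
rt turn [-0.03  0.21 -0.14] x 1 | shift [-0.0351  0.0085  0.0012] x 3
```

Emit:
drive_tool(increments=[{"claw": 0.03, "dx": -0.035, "dy": 0.0085, "dz": 0, "wx": 0, "wy": 0.2, "wz": -0.1}, {"claw": 0.03, "dx": -0.035, "dy": 0.0085, "dz": 0, "wx": 0, "wy": 0, "wz": 0}, {"claw": 0.03, "dx": -0.035, "dy": 0.0085, "dz": 0, "wx": 0, "wy": 0, "wz": 0}, {"claw": 0.03, "dx": 0, "dy": 0, "dz": 0, "wx": 0, "wy": 0, "wz": 0}, {"claw": 0.03, "dx": 0, "dy": 0, "dz": 0, "wx": 0, "wy": 0, "wz": 0}])

```text
t: 18.75
eef_pos: [0.5758, -0.1206, 0.1774]
tool_rot: [0.179, 0.673, 0.693, 0.185]
contact_force: [0.2, 0.0, -0.9]
gripper_width: 0.35
grasp_force: 0.0
```

Run:
```python
from h import *
print(bwhere())
P=pose();pic,d=read_camera("wrist");np.savez("w11.npz",R=P[0],p=P[1],pic=pic,d=d)
p,R=barpose([.034,-.0227,.058]);plan(p,R,"rt",mm=20)
pic,X,c=load("w11.npz");psi,o=dk();L=(X-o)@deckR(psi);x,y,z=L[...,0],L[...,1],L[...,2]
q=L[(z>.05)&(z<.06)&(y>-.04)&(y<-.01)&(x>.02)&(x<.05)];print(len(q),np.percentile(q,[1,50,99],axis=0))
q=L[(z>.0)&(z<.023)&(y>-.02)&(y<.03)&(x>-.01)&(x<.03)&(z>.017)];print("bar/block",len(q),np.percentile(q,[1,50,99],axis=0))
```

```text
[ 0.0328 -0.0218  0.1224]
rt turn [-0.16 -0.12  0.05] x 1 | shift [-0.0004  0.0002  0.0161] x 4
227 [[ 0.0298 -0.0269  0.0502]
 [ 0.0342 -0.0213  0.0564]
 [ 0.0393 -0.0176  0.058 ]]
bar/block 1624 [[ 0.0002 -0.0108  0.0181]
 [ 0.0106  0.0104  0.0202]
 [ 0.0234  0.0299  0.0217]]
```

Emit:
drive_tool(increments=[{"claw": 0.03, "dx": -0.0005, "dy": 0.001, "dz": 0.02, "wx": 0, "wy": 0, "wz": 0}, {"claw": 0.03, "dx": 0, "dy": 0, "dz": 0.02, "wx": 0, "wy": 0, "wz": 0}, {"claw": 0.03, "dx": 0, "dy": 0, "dz": 0.015, "wx": 0, "wy": 0, "wz": 0}, {"claw": 0.03, "dx": 0, "dy": 0, "dz": 0.008, "wx": 0, "wy": 0, "wz": 0}, {"claw": 0.03, "dx": 0, "dy": 0, "dz": 0, "wx": 0, "wy": 0, "wz": 0}, {"claw": 0.0, "dx": 0, "dy": 0, "dz": 0, "wx": 0, "wy": 0, "wz": 0}, {"claw": 0.0, "dx": 0, "dy": 0, "dz": 0, "wx": 0, "wy": 0, "wz": 0}, {"claw": 0.0, "dx": 0, "dy": 0, "dz": 0, "wx": 0, "wy": 0, "wz": 0}], newtons=22)

```text
t: 19.8
eef_pos: [0.6084, -0.1195, 0.1247]
tool_rot: [0.179, 0.673, 0.693, 0.186]
contact_force: [-1.9, 1.5, -0.8]
gripper_width: 0.105
grasp_force: 22.4
```

Run:
```python
from h import *
b=bwhere();print(b,get_obs()["gripper_width"])
R,_=pose();psi,o=dk();D=deckR(psi)
h=np.array([.036,.015]);prev=b[:2]
a0=np.arctan2(h[0]-b[0],h[1]-b[1]);print(a0)
for a in np.linspace(a0,1.60,9)[1:]:
    t=h+.038*np.array([-np.sin(a),-np.cos(a)]);dd=t-prev;print(round(a,2),np.round((R.T@D@[dd[0],dd[1],0])*1000,1));prev=t
```

```text
[ 0.0347 -0.0217  0.0604] 0.10522506429334585
0.03556327315096256
0.23 [-0.3 -7.4  0. ]
0.43 [ 2.4 -7.   0. ]
0.62 [ 3.7 -6.4  0. ]
0.82 [ 4.9 -5.6  0. ]
1.01 [ 5.9 -4.5  0. ]
1.21 [ 6.7 -3.3  0. ]
1.4 [ 7.2 -1.9  0. ]
1.6 [ 7.4 -0.5  0. ]
```

Emit:
drive_tool(increments=[{"claw": 0.0, "dx": 0.0004, "dy": -0.0074, "dz": 0, "wx": 0, "wy": 0, "wz": 0}, {"claw": 0.0, "dx": 0.0024, "dy": -0.007, "dz": 0, "wx": 0, "wy": 0, "wz": 0}, {"claw": 0.0, "dx": 0.0037, "dy": -0.0064, "dz": 0, "wx": 0, "wy": 0, "wz": 0}, {"claw": 0.0, "dx": 0.0049, "dy": -0.0056, "dz": 0, "wx": 0, "wy": 0, "wz": 0}, {"claw": 0.0, "dx": 0, "dy": 0, "dz": 0, "wx": 0, "wy": 0, "wz": 0}])

```text
t: 20.42
eef_pos: [0.5852, -0.1116, 0.1115]
tool_rot: [0.18, 0.674, 0.692, 0.184]
contact_force: [0.6, -2.8, 1.1]
gripper_width: 0.107
grasp_force: 22.5
```

```bash
cat > arc.py <<'E'
from h import *
import sys
b=bwhere();psi,o=dk();D=deckR(psi);print(b,D.T@get_obs()["contact_force"])
R,_=pose();h=np.array([.036,.015]);prev=b[:2]
a0=np.arctan2(h[0]-b[0],h[1]-b[1]);print(a0,np.hypot(*(h-b[:2])))
for a in np.linspace(a0,1.63,6)[1:]:
    t=h+.038*np.array([-np.sin(a),-np.cos(a)]);dd=t-prev;print(round(a,2),np.round((R.T@D@[dd[0],dd[1],0])*1000,1));prev=t
E
python3 arc.py
```

```text
[ 0.0082 -0.013   0.0605] [ 0.9534 -2.7892  0.666 ]
0.7806391351952621 0.03946501276572569
0.95 [ 5.9 -3.2 -0. ]
1.12 [ 5.5 -3.3 -0. ]
1.29 [ 6.  -2.3 -0. ]
1.46 [ 6.3 -1.3 -0. ]
1.63 [ 6.4 -0.2 -0. ]
```

Emit:
drive_tool(increments=[{"claw": 0.0, "dx": 0.0059, "dy": -0.0035, "dz": 0, "wx": 0, "wy": 0, "wz": 0}, {"claw": 0.0, "dx": 0.0055, "dy": -0.0033, "dz": 0, "wx": 0, "wy": 0, "wz": 0}, {"claw": 0.0, "dx": 0.006, "dy": -0.0023, "dz": 0, "wx": 0, "wy": 0, "wz": 0}, {"claw": 0.0, "dx": 0.0063, "dy": -0.0013, "dz": 0, "wx": 0, "wy": 0, "wz": 0}, {"claw": 0.0, "dx": 0.0064, "dy": -0.0002, "dz": 0, "wx": 0, "wy": 0, "wz": 0}, {"claw": 0.0, "dx": 0, "dy": 0, "dz": 0, "wx": 0, "wy": 0, "wz": 0}])

```text
t: 21.18
eef_pos: [0.5754, -0.0818, 0.1063]
tool_rot: [0.181, 0.674, 0.692, 0.184]
contact_force: [0.6, -6.5, 1.3]
gripper_width: 0.106
grasp_force: 22.5
```

```bash
python3 arc.py
```

```text
[-0.002   0.017   0.0604] [ 0.9839 -6.5125  0.9618]
1.622524449658693 0.03809994888270135
1.62 [ 0.1  0.1 -0. ]
1.63 [ 0.1  0.  -0. ]
1.63 [ 0.1  0.  -0. ]
1.63 [ 0.1  0.  -0. ]
1.63 [ 0.1  0.  -0. ]
```

Emit:
drive_tool(increments=[{"claw": 0.035, "dx": 0, "dy": 0, "dz": 0, "wx": 0, "wy": 0, "wz": 0}, {"claw": 0.035, "dx": 0, "dy": 0, "dz": 0, "wx": 0, "wy": 0, "wz": 0}, {"claw": 0.035, "dx": 0, "dy": 0, "dz": 0, "wx": 0, "wy": 0, "wz": 0}, {"claw": 0.035, "dx": 0, "dy": 0, "dz": -0.02, "wx": 0, "wy": 0, "wz": 0}, {"claw": 0.035, "dx": 0, "dy": 0, "dz": -0.04, "wx": 0, "wy": 0, "wz": 0}, {"claw": 0.035, "dx": 0, "dy": 0, "dz": -0.04, "wx": 0, "wy": 0, "wz": 0}, {"claw": 0.035, "dx": -0.04, "dy": 0, "dz": -0.03, "wx": 0, "wy": 0, "wz": 0}, {"claw": 0.035, "dx": -0.04, "dy": 0, "dz": -0.02, "wx": 0, "wy": 0, "wz": 0}, {"claw": 0.035, "dx": 0, "dy": 0, "dz": 0, "wx": 0, "wy": 0, "wz": 0}])

```text
t: 22.3
eef_pos: [0.5148, -0.1539, 0.2137]
tool_rot: [0.182, 0.679, 0.688, 0.183]
contact_force: [-0.1, 0.3, -0.4]
gripper_width: 0.409
grasp_force: 0.0
```

Run:
```python
from h import *
print(bwhere())
P=pose();pic,d=read_camera("wrist");np.savez("w12.npz",R=P[0],p=P[1],pic=pic,d=d);cv2.imwrite("pics/w12.png",pic[:,:,::-1])
pic,X,c=load("w12.npz");psi,o=dk();L=(X-o)@deckR(psi);x,y,z=L[...,0],L[...,1],L[...,2]
def rep(n,m):
    q=L[m];print(n,len(q));len(q)>5 and print(np.percentile(q,[1,50,99],axis=0))
rep("peg",(z>.045)&(z<.06)&(y>-.03)&(y<.04)&(x>-.02)&(x<.05))
rep("bar",(z>.016)&(z<.0215)&(y>.03)&(y<.165)&(x>-.005)&(x<.028))
rep("nose",(z>.012)&(z<.022)&(y>.165)&(y<.19)&(x>.004)&(x<.025))
```

```text
[-0.0027 -0.0533  0.1848]
peg 129
[[-0.0067  0.0111  0.0545]
 [-0.0023  0.0155  0.0566]
 [ 0.0021  0.0198  0.0584]]
bar 2166
[[0.0002 0.0307 0.0184]
 [0.0096 0.068  0.0201]
 [0.0192 0.101  0.0214]]
nose 0
```

View pics/w12.png

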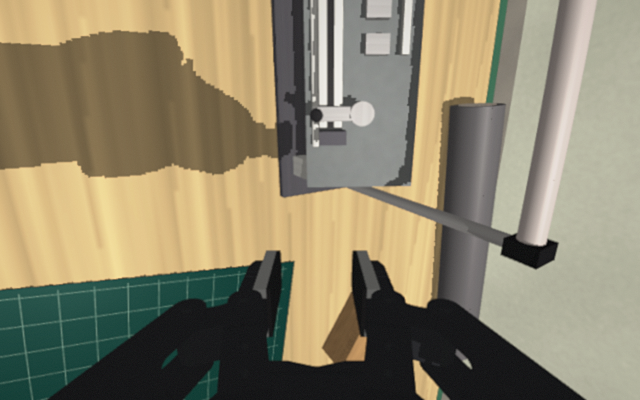

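```bash
python3 -c "
from station import *
print(hand_in())"
```

```text
the job is handed in; nothing more can be done
None
```

I moved the stop to the +0.03 notch, fully down, laid the long bar flat in the trough against the lip, swung the finger across it to its end stop, and handed the job in at about 22 s. The camera checks agreed, but the stop was last in view just before I swung the finger, and `hand_in()` returned no verdict.

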